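# Swing out the raclette cheese and hold it tipped at the mark

## Robot

A 7-joint arm with a two-finger parallel gripper is mounted at the origin on a cart in front of the work surface, level with it; the furniture and walls round the work are solid. World frame = base frame: x ahead of the robot, y to its left, z up, the work surface at z = 0. Lengths are in m, angles in rad, forces in N, time in s.
With the tool pointing down it reaches from about 0.4 to 0.875 m from the base axis. Payload 6.5 kg.
Tool frame: the origin (TCP) lies on the front face of the gripper's body, between the roots of the fingers; the fingertips stand 73 mm ahead of it and the grasp point (between the pads) lies 54 mm ahead of it (ctrl.tip_extent is the distance from the TCP to the fingertips, in m); z points along the fingers, y is the line along which they close (so a half turn about z gives the same grasp; the last joint's range is limited). The gripper opens to 85 mm and grips with 20 to 120 N. Pads are 22 mm wide; open, the fingers measure 114 mm over their backs; the gripper's body (76 mm by 85 mm) begins 54 mm behind the grasp point. The pads swing forward as they close: fully open they stand 13 mm farther back than shut.
Start: joints at [-1.258, 0.536, -0.004, 1.538, 0.003, 1.067, -0.071], TCP at [0.24, 0.604, 0.304] pointing down, gripper open.
Joint ranges: [-2.7, 2.7], [-0.37, 2.16], [-1.27, 1.26], [0.24, 2.4], [-1.31, 4.45], [0.19, 1.91], [-2.76, 2.76]. Speed limits (rad/s): [2.39, 2.39, 3.14, 3.14, 3.14, 3.14, 3.14].

## Interface

Orientations are given as [roll, pitch, yaw] about the fixed x, y, z axes, in that order (R = Rz(yaw) Ry(pitch) Rx(roll)).
In Python, from rig import ctrl, cams, masks_of, tip_of gives the robot as it stands.
- The arm moves only by the tool send_rows, never from a script. Its argument "series" is text: rows parted by semicolons, each of 7 numbers parted by spaces: the shift along the world's x, y, z in m, then the turn, a rotation vector about the world's x, y, z in rad, then the closure, from -1 (fully open) to 1 (shut). In form: tx ty tz rx ry rz claw; .... A call has 1 to 5 rows; each row is the pose to reach, as a shift and turn from the pose commanded when the call began; what a row does not reach only later rows make up. A row lasts 1/10 s, in which the tool goes at most 50 mm and 8.59 degrees, less where a joint would pass 70% of its speed; a pose out of reach is approached as far as the arm can. A call with a gripper value outside its range is refused whole. The fingers move at their own pace and stop on an object; "squeeze" is the grip in N (left out, the last holds). Time passes only in rows, so rows that repeat a pose let the fingers close. It gives the time, the measured TCP pose, the force, the opening and the grip force at its end, in the units of the state.
- ctrl.get_obs(): the state, without advancing time (a new reading comes with each control period).
- cams.get_image(name): name is "scene" or "side" or "wrist"; returns a dict with "frame" (420x560x3 uint8, red, green, blue), "depth" (420x560 float32, m along the optical axis (not along the pixel's ray), 0 where there is no reading), "camera_matrix" (3x3 intrinsics, pixels), "T" (4x4, takes a point from camera to world coordinates). Camera axes: x right, y down, z forward; pixel columns grow to the right and rows downward; lengths in m; the calibration is good to about 2 mm. A picture is of the moment at which its call begins.
- ctrl.sign_off(): hands the job in; it is judged then, once.
Trained networks look in a picture, given as the dict that the camera call returned (one of the last four; its "shot" number tells which), for a name from the list of things; names that differ only in an ending like _2 or _b are one class to them, and where a whole thing is asked for, a point or a joint stands for the part that bears it (a point fixed in the world has none). Each returns a list of dicts, best first, with "p" (0 to 1); they miss things now and then, are a little off and sometimes report something else, mostly with a low value. They report only what shows in the picture. A call takes as long as a camera call.
- masks_of(picture, thing): "mask" (420x560 bool, what is visible of it).
- tip_of(picture, thing): "point" ([x, y, z] in m, in world coordinates, good to about 4 mm: a listed point, or the origin of a listed thing).
The state is a dict: "t": time; "qpos": joint angles; "qd": joint speeds; "effort": joint torques, N m; "ee_pos": TCP position; "tcp_rot": TCP orientation; "wrist_force": force on the tool from outside, world axes, zero at the start; "wrist_torque": the same for the moment, N m; "grip_width": opening from 0.0 (shut) to 1.0 (fully open); "grasp_force": force on a finger pad.
Only numpy, scipy, OpenCV 4.12 (cv2) and the standard library are available. Lean on these libraries where they do the work, as an engineer would, in place of code of your own. Each camera call takes 0.05 s, during which the arm holds its last target. There are 200 camera calls.

## Task

Take the raclette stand's cheese carriage by its black handle and, keeping the carriage level, swing it out from under the heater hood until the middle of its hinged edge is over the middle of the small white plate on the stand's board. Then lift the handle to tip the carriage until its black pointer lies on the red clip that marks the scraping angle on the white scale, and finish still holding it there by the handle, ready for someone to scrape: the carriage drops back if it is let go. Leave the plate and everything else on the worktop where they are.

Things in the scene. Friction and masses are not known exactly. Their poses are not given: they have to be found in the camera images.
- melter: Raclette stand, fixed to the worktop: wooden board 18 mm thick with an upright steel post (22 mm diameter, 296 mm high). Origin on the post's axis at the board's underside, z up. From the post the board reaches 190 mm to the stand's -x, 45 to +x, 62 to +y, 185 to -y.
- hood (a point): Middle of the underside of the dark heater hood, 222 mm above the worktop. The hood is fixed to the post, 110 mm long (60 to 170 mm from the post, radially) and 72 mm wide, its top 255 mm and its dial 267 mm above the worktop. Wall cabinets hang 520 mm above the worktop from world x = 0.63 m on.
- swivel: Swivel arm that turns about the post and carries the tipping carriage and the white scale. Origin on the post's axis at the board's underside; x level from the post out along the arm, z up, y to the hinged edge, the side that leads as the arm swings out. It turns stiffly (0.15 N m of friction) and stays where it is left.
- swing (a joint): Angle of the swivel arm about the post, rad: 0 under the middle of the hood, growing as it swings out (anticlockwise seen from above, towards the robot and then to its right); stop at 1.75. From 0.95 on the carriage can be tipped fully without striking the hood.
- carriage: Tipping carriage, about 0.55 kg: steel frame with a half wheel of cheese (128 x 65 x 64 mm, cut face up) on a level hinge pin along the arm. Origin on the pin at arm x 0, y 45, z 175 mm; axes as the arm's when level. Cheese at x 41 to 169, y -14 to -80 mm. Level, it rests on a stop; its weight always pulls it back there (about 3 N at the handle).
- tilt (a joint): Tip angle of the carriage about its hinge pin, rad: 0 level on its stop, growing as the handle is lifted; 1.35 at most.
- handle (a point): Middle of the black handle grip: a round sleeve, 16 mm diameter, 80 mm long, that turns freely on its rod, parallel to the hinge pin, beyond the cheese on the carriage's free side (carriage x 209 to 289, y -100, z 0 mm). Level, its axis is 175 mm above the worktop; it lifts about the pin at 100 mm radius. Pinch it from above, a finger on either side. Axes as the carriage's.
- lip (a point): Middle of the hinged edge, over which the cheese is scraped (on the hinge pin, arm x 105, y 45, z 175 mm, 114 mm from the post's axis). It is to stand over the plate's middle. Turns with the swivel arm, stays put when the carriage tips.
- plate: Small white plate, 160 mm in diameter and 20 mm high, loose on the stand's board in front of the post. Origin at the centre of its underside, 18 mm above the worktop.
- clip_angle (a joint): Where the red clip sits on the white scale, rad, in the sense of joint tilt: the pointer is on the clip's middle when tilt equals clip_angle. It is clamped tight, somewhere between 0.5 and 1.05.
- clip_mark (a point): Middle of the red clip (14 mm wide along the scale), 77 mm from the pin's axis. The scale is an upright white sector at the arm's outer end, facing outward, with a black tick each 15 degrees, the first level. Turns with the arm; the point's y points from the pin through the clip.
- pointer_tip (a point): Tip of the carriage's black pointer, 77 mm from the pin's axis, over the face of the scale: level on the leading side at tilt 0, moving down as the handle is lifted; it meets clip_mark at the marked angle. Axes as the carriage's.
- tuna: Flat tin, 86 mm in diameter and 40 mm high, standing loose left of the stand's board; origin at the centre of its underside. Leave alone.
- spoon: Teaspoon with a red handle, 132 x 26 x 11 mm, lying loose near the front edge; origin at the centre of its underside. Leave alone.
- butter: Wrapped block of butter, 73 x 102 x 37 mm, loose on the left; origin at the centre of its underside. Leave alone.
- spice_a: Spice jar with a red cap, 45 x 45 x 106 mm, loose towards the middle of the worktop; origin at the centre of its underside. Leave alone.
- spice_b: Spice jar with a red cap and green label, 45 x 45 x 106 mm, loose beside the other one; origin at the centre of its underside. Leave alone.
- jam_jar: Jam jar with a white lid, 75 x 76 x 112 mm, loose on the left; origin at the centre of its underside. Leave alone.
- beaker: Blue beaker, 72 mm in diameter and 98 mm high, loose on the far left; origin at the centre of its underside. Leave alone.
- pot: Small black pot with two lugs and a pale lid, 125 x 177 x 134 mm, loose on the left near the front; origin at the centre of its underside. Leave alone.

How it is judged:
On the way:
1. the carriage, still level (tilt under 0.12 rad), stands with the middle of its hinged edge within 30 mm of the plate's middle, seen from above (horizontal distance between lip and plate below 0.03 m and value of joint tilt below 0.12 rad), for 0.2 s.
At the end, for the whole second after the job is handed in: The pointer is within 0.09 rad of the red clip's middle (within the clip's width), the middle of the hinged edge is within 30 mm of the plate's middle seen from above, all is still, and the fingers hold the carriage up (at least 1 N on it; it does not rest on the plate) (angle between the y axis of pointer_tip and the y axis of clip_mark, either way round below 0.09 rad and horizontal distance between lip and plate below 0.03 m and contact force between the fingers and carriage above 1 N and contact force between plate and carriage below 0.2 N and velocity of joint tilt between -0.05 and 0.05 rad/s and velocity of joint swing between -0.05 and 0.05 rad/s); the arm keeps its last pose, push and grip.
It fails at once if the carriage is tipped (over 0.25 rad) while it is still under the hood (swing under 0.7 rad) (value of joint tilt above 0.25 rad and value of joint swing below 0.7 rad).
It fails at once if the plate is pushed more than 20 mm (distance of plate from where it was at the start of the episode above 0.02 m).
It fails at once if another thing on the worktop is pushed more than 30 mm or knocked over (distance of any of tuna, spoon, butter, spice_a, spice_b, jam_jar, beaker, pot from where it was at the start of the episode above 0.03 m or angle between any of spice_a, spice_b, jam_jar, beaker, pot's own z axis and vertical above 0.5 rad).
It also fails if it takes over 45 s, if anything falls off the work surface, if the arm or the gripper's body presses on something with over 40 N, if the wrist force passes 120 N, or if a joint passes its speed limit or range.

## Working session

There is one attempt and no reset: what is moved stays moved. The work goes in short steps, Python scripts to look and compute and a tool call to move; the robot and the scene stay as the last step left them, time stands still between calls to the robot, and variables do not carry over. Pictures are saved under pics/ and viewed, at most 10 in all, crops included, and the job is handed in when it is done.

Besides the shell and the picture viewer there is one more tool, called after "Emit:" in YAML: its name, and indented under it one key for each argument. send_rows: Moves the arm, as the interface text tells. Its arguments: {"type":"object","properties":{"series":{"type":"string"},"squeeze":{"type":"number"}},"required":["series"]}

```bash
ls; mkdir -p pics; python3 - <<'E'
from rig import ctrl,cams,masks_of,tip_of
import cv2,numpy as np
o=ctrl.get_obs();print(o['t'],o['ee_pos'],o['tcp_rot'],o['grip_width'])
for n in ['scene','side']:
    p=cams.get_image(n);cv2.imwrite(f'pics/{n}0.png',p['frame'][:,:,::-1])
    print(n,p['T'].round(3).tolist())
    for th in ['melter','swivel','carriage','handle','lip','plate','hood','clip_mark','pointer_tip','spice_a','tuna','spoon']:
        r=tip_of(p,th);print(th,[(np.round(d['point'],4).tolist(),round(d['p'],2)) for d in r[:2]])
E
```

```text
pics
0.0 [0.24020757 0.6034016  0.30296529] [-3.13974307e+00  1.20352601e-04  2.76282750e+00] 1.0002129784855187
scene [[0.529, -0.702, 0.477, -0.22], [-0.849, -0.445, 0.286, -0.396], [0.011, -0.556, -0.831, 1.456], [0.0, 0.0, 0.0, 1.0]]
melter [([0.6392, -0.2709, 0.0005], 0.77), ([0.5544, -0.1948, 0.2224], 0.28)]
swivel [([0.6379, -0.2697, -0.0041], 0.92)]
carriage [([0.6158, -0.3081, 0.1711], 0.86)]
handle [([0.4543, -0.0998, 0.174], 0.79)]
lip [([0.5293, -0.261, 0.1753], 0.67)]
plate [([0.5718, -0.3555, 0.0154], 0.86), ([0.6165, -0.3095, 0.1747], 0.39)]
hood [([0.5537, -0.1968, 0.2197], 0.96), ([0.4739, 0.2148, -0.001], 0.31)]
clip_mark [([0.4192, -0.2627, 0.1262], 0.39), ([0.6044, 0.3029, 0.0001], 0.39)]
pointer_tip []
spice_a [([0.584, 0.1363, -0.0018], 0.96), ([0.5916, 0.1983, 0.0006], 0.62)]
tuna [([0.4448, 0.0537, -0.0013], 0.6)]
spoon [([0.396, -0.0072, 0.0006], 0.65)]
side [[0.858, -0.316, 0.404, 0.136], [-0.513, -0.525, 0.679, -0.649], [-0.002, -0.791, -0.612, 0.761], [0.0, 0.0, 0.0, 1.0]]
melter [([0.6419, -0.2742, 0.0011], 0.63), ([0.5947, 0.201, 0.0004], 0.32)]
swivel [([0.3926, -0.0071, -0.0023], 0.66), ([0.5543, -0.1914, 0.222], 0.37)]
carriage [([0.6183, -0.3059, 0.1761], 0.95), ([0.45, -0.1054, 0.1745], 0.31)]
handle [([0.4526, -0.1011, 0.1745], 0.83)]
lip [([0.532, -0.2593, 0.1762], 0.98), ([0.4685, 0.214, -0.0014], 0.74)]
plate [([0.5641, -0.3508, 0.0188], 0.86), ([0.3894, -0.0098, -0.0067], 0.19)]
hood [([0.3936, -0.0063, -0.0064], 0.68), ([0.5561, -0.1885, 0.2213], 0.64)]
clip_mark [([0.4151, -0.2684, 0.1328], 0.39), ([0.567, -0.3504, 0.0171], 0.31)]
pointer_tip []
spice_a [([0.5962, 0.1988, -0.0004], 0.9), ([0.5869, 0.1335, -0.001], 0.87)]
tuna [([0.4477, 0.0551, -0.0009], 0.95)]
spoon [([0.3951, -0.0066, -0.0037], 0.74)]
```

View pics/scene0.png

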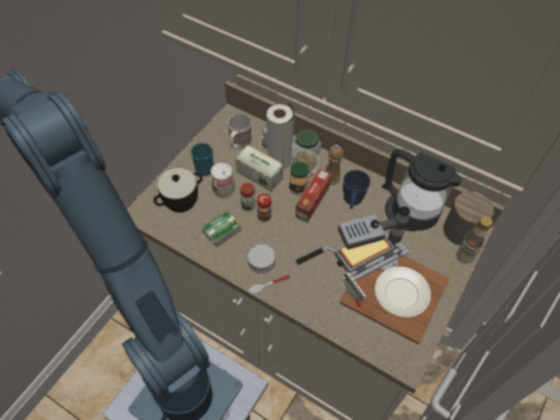

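View pics/side0.png

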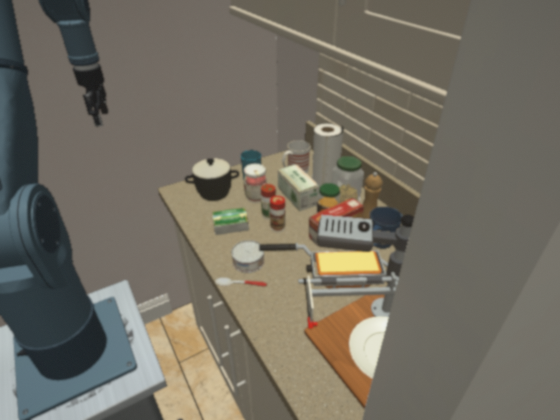

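The scene view shows the stand at lower right: handle near (312,254), cheese (365,252), hood (362,232), plate (403,292) and red clip (357,300). The side view shows the clip at (312,324). The network points agree with this geometry, so I'll move towards the handle.

Emit:
send_rows:
  series: "0.022 -0.04 0 0 0 -0.145 -1; 0.044 -0.08 0 0 0 -0.29 -1; 0.066 -0.12 0 0 0 -0.435 -1; 0.088 -0.16 0 0 0 -0.58 -1; 0.11 -0.2 0 0 0 -0.725 -1"

```text
t: 1.8
ee_pos: [0.3511, 0.4023, 0.3042]
tcp_rot: [3.141, -0.0, 2.032]
wrist_force: [1.1, 1.1, 0.1]
grip_width: 1.002
grasp_force: 0.0
```

Emit:
send_rows:
  series: "0.016 -0.04 0 0 0 -0.145 -1; 0.032 -0.08 0 0 0 -0.29 -1; 0.048 -0.12 0 0 0 -0.435 -1; 0.064 -0.16 0 0 0 -0.58 -1; 0.08 -0.2 0 0 0 -0.725 -1"

```text
t: 2.3
ee_pos: [0.4308, 0.2024, 0.3042]
tcp_rot: [3.141, -0.001, 1.307]
wrist_force: [0.4, 0.1, 0.7]
grip_width: 1.0
grasp_force: 0.0
```

Emit:
send_rows:
  series: "0.004 -0.044 0 0 0 -0.145 -1; 0.008 -0.088 0 0 0 -0.29 -1; 0.012 -0.132 0 0 0 -0.435 -1; 0.016 -0.176 0 0 0 -0.58 -1; 0.02 -0.22 0 0 0 -0.725 -1"

```text
t: 2.8
ee_pos: [0.4504, -0.0177, 0.3043]
tcp_rot: [3.142, -0.001, 0.582]
wrist_force: [1.2, 1.4, -0.5]
grip_width: 1.003
grasp_force: 0.0
```

Emit:
send_rows:
  series: "-0.002 -0.015 0 0 0 -0.145 -1; -0.004 -0.03 0 0 0 -0.29 -1; -0.006 -0.045 0 0 0 -0.435 -1; -0.008 -0.06 0 0 0 -0.58 -1; -0.01 -0.075 0 0 0 -0.725 -1"

```text
t: 3.3
ee_pos: [0.4403, -0.0917, 0.3041]
tcp_rot: [-3.141, -0.001, -0.143]
wrist_force: [-0.1, -0.7, -0.2]
grip_width: 1.0
grasp_force: 0.0
```

Emit:
send_rows:
  series: "0 0 0 0 0 -0.13 -1; 0 0 0 0 0 -0.26 -1; 0 0 0 0 0 -0.38 -1; 0 0 0 0 0 -0.38 -1"

```text
t: 3.7
ee_pos: [0.4405, -0.091, 0.304]
tcp_rot: [3.142, -0.0, -0.518]
wrist_force: [0.2, 0.2, -0.6]
grip_width: 1.0
grasp_force: 0.0
```

```bash
cat > h.py <<'E'
from rig import ctrl,cams,masks_of,tip_of
import cv2,numpy as np
def tips(cn,things,save=None):
    p=cams.get_image(cn)
    if save: cv2.imwrite(f'pics/{save}.png',p['frame'][:,:,::-1])
    for th in things:
        print(cn,th,[(np.round(d['point'],4).tolist(),round(d['p'],2)) for d in tip_of(p,th)[:2]])
    return p
E
python3 - <<'E'
from h import *
T=['handle','lip','plate','clip_mark','pointer_tip','hood','melter','carriage']
tips('wrist',T,'wrist1');tips('scene',T);tips('side',T)
E
```

```text
wrist handle [([0.4481, -0.1031, 0.1761], 0.66)]
wrist lip [([0.4206, -0.2655, 0.1289], 0.52)]
wrist plate []
wrist clip_mark []
wrist pointer_tip [([0.4694, 0.2151, 0.003], 0.33)]
wrist hood []
wrist melter []
wrist carriage []
scene handle [([0.4528, -0.1016, 0.1741], 0.69), ([0.4981, 0.396, 0.0004], 0.59)]
scene lip [([0.5313, -0.2606, 0.1752], 0.56)]
scene plate [([0.5702, -0.3512, 0.0139], 0.81)]
scene clip_mark [([0.4218, -0.2648, 0.1253], 0.61)]
scene pointer_tip []
scene hood [([0.5535, -0.1953, 0.2208], 0.81), ([0.4467, 0.0512, -0.0007], 0.74)]
scene melter [([0.6388, -0.271, -0.0031], 0.83)]
scene carriage [([0.6178, -0.3084, 0.1729], 0.68)]
side handle [([0.5536, -0.1921, 0.2163], 0.74), ([0.4506, -0.1015, 0.1754], 0.6)]
side lip [([0.5271, -0.2584, 0.1729], 0.84)]
side plate [([0.5649, -0.3535, 0.0161], 0.77), ([0.6014, 0.3049, -0.0011], 0.3)]
side clip_mark [([0.4177, -0.267, 0.1329], 0.47)]
side pointer_tip []
side hood [([0.5557, -0.1893, 0.2192], 0.96)]
side melter [([0.644, -0.2701, 0.0014], 0.88), ([0.4674, 0.2123, -0.0016], 0.52)]
side carriage [([0.62, -0.309, 0.1761], 0.87)]
```

View pics/wrist1.png

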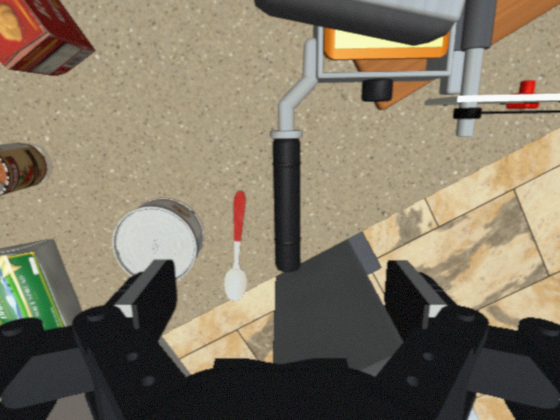

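The wrist view shows the black sleeve upright at column 287, rows 137–270, already parallel to the gripper's x axis. The clip is at (525,95), in front of the white scale. Next I'll get the sleeve's ends from the depth image.

```bash
python3 - <<'E'
from h import *
p=cams.get_image('wrist');K=p['camera_matrix'];T=p['T'];D=p['depth']
def w(u,v,add=0):
    z=np.median(D[v-1:v+2,u-1:u+2]);c=np.array([(u-K[0,2])*z/K[0,0],(v-K[1,2])*z/K[1,1],z]);r=T[:3,:3]@c+T[:3,3];return r
a=w(287,141);b=w(288,262);print(a.round(4),b.round(4),np.degrees(np.arctan2(*(b-a)[1::-1])),np.linalg.norm(b-a))
m=masks_of(p,'handle')
o=ctrl.get_obs();print(o['ee_pos'],o['tcp_rot'],o['qpos'].round(2) if hasattr(o['qpos'],'round') else o['qpos'])
print('scale',w(490,98).round(4),w(525,95).round(4))
E
```

```text
[ 0.4835 -0.1188  0.1829] [ 0.4214 -0.0846  0.1831] 151.15935875141298 0.07087066943661903
[ 0.44036222 -0.09108602  0.30389296] [ 3.14158513e+00  6.66974099e-05 -5.17193583e-01] [-0.7   0.28  0.95  2.08 -0.28  0.92 -1.68]
scale [ 0.4506 -0.2217  0.1846] [ 0.4432 -0.2377  0.1853]
```

Emit:
send_rows:
  series: "0.001 -0.0045 -0.02 0 0 0.01 -1; 0.001 -0.0045 -0.04 0 0 0.01 -1; 0.001 -0.0045 -0.06 0 0 0.01 -1; 0.001 -0.0045 -0.075 0 0 0.01 -1; 0.001 -0.0045 -0.075 0 0 0.01 -1"
  squeeze: 40

```text
t: 5.65
ee_pos: [0.4403, -0.0955, 0.2275]
tcp_rot: [3.14, 0.003, -0.507]
wrist_force: [0.2, -0.3, 0.5]
grip_width: 1.0
grasp_force: 0.0
```

Emit:
send_rows:
  series: "0 0 0 0 0 0 0; 0 0 0 0 0 0 0.4; 0 0 0 0 0 0 1; 0 0 0 0 0 0 1; 0 0 0 0 0 0 1"

```text
t: 6.15
ee_pos: [0.4416, -0.0956, 0.2292]
tcp_rot: [-3.141, -0.001, -0.507]
wrist_force: [-0.5, -0.0, 2.8]
grip_width: 0.173
grasp_force: 39.0
```

Emit:
send_rows:
  series: "0 0 0 0 0 0 1; 0 0 0 0 0 0 1; 0 0 0 0 0 0 1; 0 0 0 0 0 0 1; 0 0 0 0 0 0 1"

```text
t: 6.65
ee_pos: [0.4416, -0.0956, 0.2291]
tcp_rot: [-3.141, -0.0, -0.507]
wrist_force: [-1.6, -0.1, 6.0]
grip_width: 0.169
grasp_force: 39.1
```

```bash
python3 - <<'E'
import numpy as np
P=np.array([.641,-.2716]);g0=np.array([.4416,-.0956])-P
G=lambda d:np.array([[np.cos(d),-np.sin(d)],[np.sin(d),np.cos(d)]])@g0
s=0.943/20
for c in range(4):
    print('; '.join('%.4f %.4f 0 0 0 %.3f 1'%(*(G(s*(5*c+k))-G(s*5*c)),s*k) for k in range(1,6)))
print(G(.943)+P)
E
```

```text
-0.0081 -0.0096 0 0 0 0.047 1; -0.0157 -0.0196 0 0 0 0.094 1; -0.0228 -0.0299 0 0 0 0.141 1; -0.0295 -0.0405 0 0 0 0.189 1; -0.0356 -0.0514 0 0 0 0.236 1
-0.0056 -0.0112 0 0 0 0.047 1; -0.0107 -0.0227 0 0 0 0.094 1; -0.0152 -0.0344 0 0 0 0.141 1; -0.0192 -0.0463 0 0 0 0.189 1; -0.0226 -0.0583 0 0 0 0.236 1
-0.0028 -0.0122 0 0 0 0.047 1; -0.0051 -0.0245 0 0 0 0.094 1; -0.0068 -0.0370 0 0 0 0.141 1; -0.0078 -0.0495 0 0 0 0.189 1; -0.0083 -0.0620 0 0 0 0.236 1
0.0001 -0.0125 0 0 0 0.047 1; 0.0008 -0.0251 0 0 0 0.094 1; 0.0021 -0.0375 0 0 0 0.141 1; 0.0039 -0.0499 0 0 0 0.189 1; 0.0064 -0.0622 0 0 0 0.236 1
[ 0.38143888 -0.32960334]
```

Emit:
send_rows:
  series: "-0.008 -0.0096 0 0 0 0.047 1; -0.0157 -0.0196 0 0 0 0.094 1; -0.0228 -0.03 0 0 0 0.141 1; -0.0295 -0.0405 0 0 0 0.189 1; -0.0356 -0.0514 0 0 0 0.236 1"

```text
t: 7.15
ee_pos: [0.4063, -0.1476, 0.2293]
tcp_rot: [3.142, -0.002, -0.269]
wrist_force: [2.7, 0.0, 2.6]
grip_width: 0.17
grasp_force: 39.0
```

Emit:
send_rows:
  series: "-0.0056 -0.0112 0 0 0 0.047 1; -0.0107 -0.0227 0 0 0 0.094 1; -0.0152 -0.0344 0 0 0 0.141 1; -0.0192 -0.0463 0 0 0 0.189 1; -0.0226 -0.0583 0 0 0 0.236 1"

```text
t: 7.65
ee_pos: [0.3843, -0.2061, 0.2293]
tcp_rot: [3.14, -0.003, -0.033]
wrist_force: [5.1, -0.1, 0.5]
grip_width: 0.17
grasp_force: 38.9
```

Emit:
send_rows:
  series: "-0.0028 -0.0122 0 0 0 0.047 1; -0.0051 -0.0245 0 0 0 0.094 1; -0.0068 -0.037 0 0 0 0.141 1; -0.0078 -0.0495 0 0 0 0.189 1; -0.0083 -0.062 0 0 0 0.236 1"

```text
t: 8.15
ee_pos: [0.3768, -0.268, 0.2294]
tcp_rot: [3.139, -0.003, 0.203]
wrist_force: [7.1, 0.4, 0.7]
grip_width: 0.172
grasp_force: 38.9
```

Emit:
send_rows:
  series: "0.0001 -0.0125 0 0 0 0.047 1; 0.0008 -0.0251 0 0 0 0.094 1; 0.0021 -0.0375 0 0 0 0.141 1; 0.0039 -0.05 0 0 0 0.189 1; 0.0064 -0.0622 0 0 0 0.236 1"

```text
t: 8.65
ee_pos: [0.3838, -0.3296, 0.2293]
tcp_rot: [3.139, -0.003, 0.44]
wrist_force: [7.0, 2.2, 2.2]
grip_width: 0.173
grasp_force: 39.0
```

Emit:
send_rows:
  series: "0 0 0 0 0 0 1; 0 0 0 0 0 0 1; 0 0 0 0 0 0 1"

```text
t: 8.95
ee_pos: [0.3837, -0.3295, 0.2294]
tcp_rot: [3.139, -0.003, 0.438]
wrist_force: [7.5, 0.9, 0.6]
grip_width: 0.174
grasp_force: 39.3
```

```bash
python3 - <<'E'
from h import *
T=['handle','lip','plate','clip_mark','pointer_tip','carriage','melter','swivel']
tips('wrist',T,'wrist2');tips('scene',T,'scene2');tips('side',T,'side2')
o=ctrl.get_obs();print(np.round(o['qpos'],2))
E
```

```text
wrist handle [([0.395, -0.3257, 0.1735], 0.75)]
wrist lip []
wrist plate []
wrist clip_mark []
wrist pointer_tip []
wrist carriage []
wrist melter [([0.3928, -0.321, 0.1764], 0.54)]
wrist swivel []
scene handle [([0.3968, -0.3181, 0.1752], 0.81)]
scene lip []
scene plate [([0.5699, -0.3531, 0.0156], 0.79)]
scene clip_mark [([0.5122, -0.4473, 0.1243], 0.44)]
scene pointer_tip []
scene carriage []
scene melter [([0.5681, -0.3514, 0.0146], 0.49)]
scene swivel []
side handle [([0.3932, -0.3212, 0.1751], 0.84)]
side lip [([0.5672, -0.3564, 0.1745], 0.97)]
side plate [([0.564, -0.352, 0.0167], 0.92), ([0.595, 0.2008, 0.0003], 0.62)]
side clip_mark []
side pointer_tip [([0.5935, 0.2029, -0.0006], 0.46)]
side carriage [([0.4455, 0.054, -0.0072], 0.63)]
side melter []
side swivel [([0.5985, 0.3024, 0.0007], 0.73), ([0.4473, 0.0566, 0.0002], 0.4)]
[ 0.16  0.45  0.58  2.01 -0.35  0.78 -0.19]
```

View pics/scene2.png

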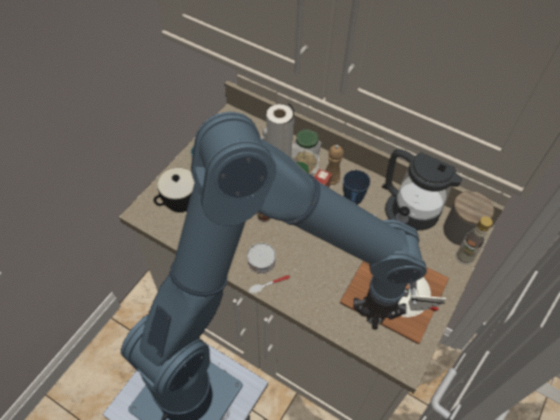

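View pics/side2.png

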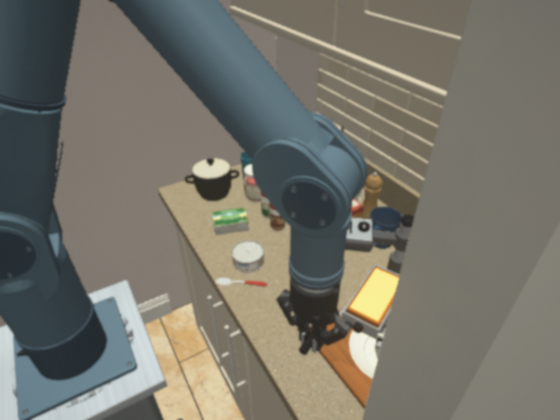

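The lip is at (0.567,-0.356) and the plate at about (0.567,-0.353), so the swing target is met and the carriage is still level. In the scene view the clip shows at (433,307). Next I'll measure the clip angle from red pixels in the first two pictures (arm at about 150.7°) and the current one.

```bash
python3 - <<'E'
from h import *
P=np.array([.641,-.2716])
def red(f,c,r=14):
    im=cv2.imread(f).astype(int);m=(im[...,2]>1.7*im[...,1])&(im[...,2]>1.7*im[...,0])&(im[...,2]>90)
    k=np.zeros_like(m);k[c[1]-r:c[1]+r,c[0]-r:c[0]+r]=1;m&=k
    n,l,s,ce=cv2.connectedComponentsWithStats(m.astype(np.uint8));i=1+np.argmax(s[1:,4]);print(f,ce[i],s[i]);return ce[i]
def ray(p,uv):
    d=np.linalg.inv(p['camera_matrix'])@[*uv,1];return p['T'][:3,3],p['T'][:3,:3]@d
sc=cams.get_image('scene');sd=cams.get_image('side')
def arm(q,a):
    a=np.radians(a);ex=np.array([np.cos(a),np.sin(a)]);ey=np.array([-ex[1],ex[0]]);v=q[:2]-P
    return np.array([v@ex,v@ey,q[2]])
r0=ray(sc,red('pics/scene0.png',(357,300)));r1=ray(sd,red('pics/side0.png',(312,324)))
A=sum(np.eye(3)-np.outer(d,d)/(d@d) for o,d in (r0,r1));b=sum((np.eye(3)-np.outer(d,d)/(d@d))@o for o,d in (r0,r1))
q=np.linalg.solve(A,b);a=arm(q,150.7);print('tri',q.round(4),a.round(4))
r2=ray(sc,red('pics/scene2.png',(433,307)))
for nm,(o,d),an in (('s0',r0,150.7),('d0',r1,150.7),('s2',r2,204.8)):
    for X in (.197,.203):
        f=lambda t:arm(o+t*d,an)[0];t=(X-f(0))/(f(1)-f(0));y,z=arm(o+t*d,an)[1:]
        print(nm,X,round(y-.045,4),round(z-.175,4),'ang',round(np.arctan2(.175-z,y-.045),3),'r',round(np.hypot(.175-z,y-.045),4))
E
python3 - <<'E'
import cv2
for n,(x,y) in {'scene0':(357,295),'side0':(315,310)}.items():
    im=cv2.imread(f'pics/{n}.png')[y-35:y+35,x-45:x+45];cv2.imwrite(f'pics/c_{n}.png',cv2.resize(im,None,fx=7,fy=7,interpolation=cv2.INTER_CUBIC))
E
```

```text
pics/scene0.png [358.93548387 303.06451613] [356 299   7   8  31]
pics/side0.png [311.49333333 323.81333333] [308 317  10  13  75]
tri [ 0.4248 -0.2735  0.1193] [0.1876 0.1074 0.1193]
pics/scene2.png [433.70833333 308.29166667] [430 307   8   4  24]
s0 0.197 0.0703 -0.0312 ang 0.417 r 0.0769
s0 0.203 0.0753 -0.0152 ang 0.199 r 0.0768
d0 0.197 0.1281 0.0344 ang -0.263 r 0.1326
d0 0.203 0.1693 0.0908 ang -0.492 r 0.1921
s2 0.197 0.0586 -0.0342 ang 0.528 r 0.0679
s2 0.203 0.0553 -0.0218 ang 0.376 r 0.0595
```

View pics/c_scene0.png

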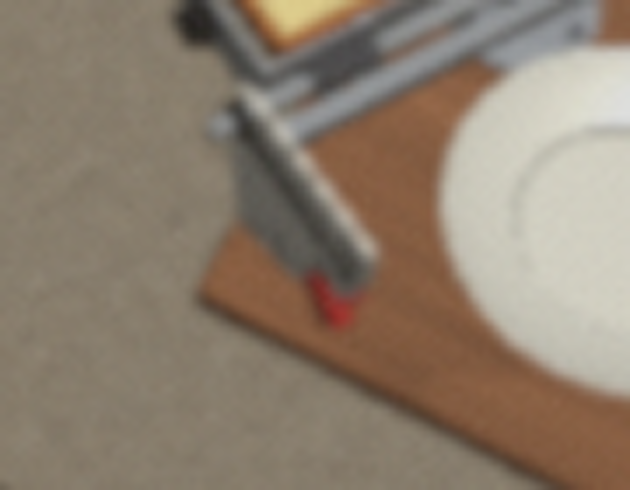

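The crop shows the scale edge-on, with the red clip at about (358,303) on its lower edge. Placing the scale plane at arm x ≈ 0.19 gives a clip angle of about 0.66 rad. I'll tip to about 0.67 and compare the pointer with the clip.

Emit:
send_rows:
  series: "0.002 0 0.0067 0 0 0 1; 0.0024 -0.001 0.0134 0 0 0 1; 0.0028 -0.002 0.02 0 0 0 1; 0.0035 -0.0033 0.0265 0 0 0 1; 0.0043 -0.0051 0.0329 0 0 0 1"

```text
t: 10.9
ee_pos: [0.3862, -0.3342, 0.2623]
tcp_rot: [3.142, -0.001, 0.438]
wrist_force: [5.2, 1.3, -3.3]
grip_width: 0.168
grasp_force: 39.1
```

Emit:
send_rows:
  series: "0.001 -0.0022 0.0062 0 0 0 1; 0.0022 -0.0047 0.0123 0 0 0 1; 0.0035 -0.0076 0.0182 0 0 0 1; 0.005 -0.0109 0.0238 0 0 0 1; 0.0067 -0.0145 0.0292 0 0 0 1"

```text
t: 11.4
ee_pos: [0.3929, -0.3485, 0.2913]
tcp_rot: [-3.141, -0.001, 0.438]
wrist_force: [5.4, 2.1, -4.2]
grip_width: 0.172
grasp_force: 39.1
```

Emit:
send_rows:
  series: "0 0 0 0 0 0 1; 0 0 0 0 0 0 1; 0 0 0 0 0 0 1"

```text
t: 11.7
ee_pos: [0.3929, -0.3486, 0.2911]
tcp_rot: [3.141, -0.001, 0.437]
wrist_force: [6.7, 1.6, -4.5]
grip_width: 0.17
grasp_force: 39.1
```

```bash
python3 - <<'E'
from h import *
T=['handle','lip','plate','clip_mark','pointer_tip','carriage']
p=tips('scene',T,'scene3')
im=p['frame'][:,:,::-1][260:350,380:480];cv2.imwrite('pics/c3.png',cv2.resize(im,None,fx=6,fy=6,interpolation=cv2.INTER_CUBIC))
tips('side',T,'side3');tips('wrist',T,'wrist3')
E
```

```text
scene handle [([0.4047, -0.3395, 0.2326], 0.57)]
scene lip []
scene plate []
scene clip_mark [([0.5114, -0.4473, 0.1259], 0.6)]
scene pointer_tip []
scene carriage []
side handle [([0.4041, -0.3414, 0.2375], 0.57), ([0.5862, 0.1342, -0.0001], 0.16)]
side lip [([0.5659, -0.3547, 0.1739], 0.83)]
side plate [([0.5645, -0.3518, 0.0168], 0.66), ([0.4041, -0.3413, 0.2348], 0.61)]
side clip_mark [([0.4674, 0.2158, -0.0015], 0.26)]
side pointer_tip []
side carriage []
wrist handle [([0.402, -0.3432, 0.237], 0.55)]
wrist lip []
wrist plate []
wrist clip_mark [([0.5079, -0.4492, 0.1272], 0.79)]
wrist pointer_tip [([0.5064, -0.4469, 0.1287], 0.57)]
wrist carriage []
```

View pics/c3.png

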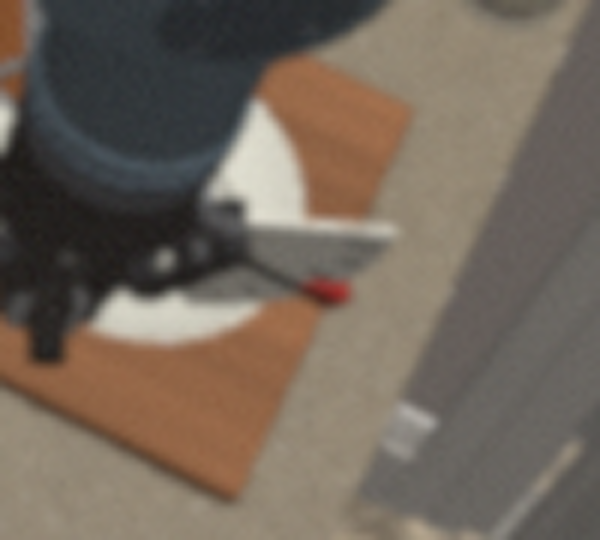

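View pics/wrist3.png

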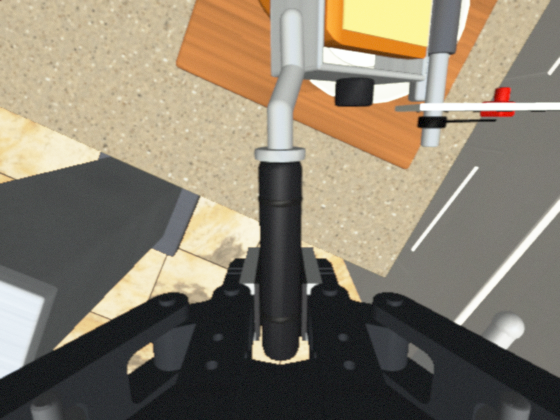

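The scene crop shows the black pointer running into the red clip at about (325,292). The wrist view shows the pointer tip at about (495,120) beside the clip at (483–514,103). I'll check the angles numerically with depth.

```bash
python3 - <<'E'
from h import *
P=np.array([.641,-.2716]);a=np.radians(204.8);ex=np.array([np.cos(a),np.sin(a)]);ey=np.array([-ex[1],ex[0]])
C=[]
for cn,(x0,x1,y0,y1) in {'wrist':(470,530,80,125),'scene':(420,445,300,316)}.items():
    p=cams.get_image(cn);K=p['camera_matrix'];T=p['T'];D=p['depth'];im=p['frame'].astype(int)
    m=(im[...,0]>1.7*im[...,1])&(im[...,0]>1.7*im[...,2])&(im[...,0]>80);k=np.zeros_like(m);k[y0:y1,x0:x1]=1;m&=k
    v,u=np.nonzero(m);z=D[v,u]
    W=(T[:3,:3]@np.vstack([(u-K[0,2])*z/K[0,0],(v-K[1,2])*z/K[1,1],z])).T+T[:3,3]
    A=np.c_[(W[:,:2]-P)@ex,(W[:,:2]-P)@ey-.045,W[:,2]-.175];A=A[(abs(A[:,2])<.1)]
    print(cn,len(A),'uv',u.mean().round(1),v.mean().round(1),u.min(),u.max(),v.min(),v.max())
    print(' X,y,z pct',np.percentile(A,[5,50,95],axis=0).round(4).tolist(),'angle pct',np.percentile(np.arctan2(-A[:,2],A[:,1]),[5,25,50,75,95]).round(3))
    def proj(X,y,z):
        w=np.r_[P+X*ex+(y+.045)*ey,z+.175];c=T[:3,:3].T@(w-T[:3,3]);q=K@c;return (q[:2]/q[2]).round(1)
    for X in (.19,.197,.2):
        print(' X',X,'pin',proj(X,0,0),{t:proj(X,.077*np.cos(t),-.077*np.sin(t)).tolist() for t in (.55,.6,.65,.7,.75,.8)})
    y0,x0=(90,410) if cn=='wrist' else (285,410)
    im=p['frame'][y0-15:y0+45,x0:x0+120 if cn=='wrist' else x0+45,::-1];C.append(cv2.resize(im[:,:120],(780,int(im.shape[0]*780/im.shape[1])),interpolation=cv2.INTER_CUBIC)[:600])
cv2.imwrite('pics/c4.png',C[0])
E
```

```text
wrist 441 uv 499.7 103.3 480 514 87 116
 X,y,z pct [[0.1745, 0.0503, -0.0488], [0.1825, 0.0598, -0.045], [0.1916, 0.0675, -0.0364]] angle pct [0.568 0.596 0.632 0.67  0.724]
 X 0.19 pin [434.9 112.5] {0.55: [511.4, 113.4], 0.6: [504.8, 113.4], 0.65: [498.3, 113.4], 0.7: [491.9, 113.4], 0.75: [485.5, 113.4], 0.8: [479.2, 113.4]}
 X 0.197 pin [433.3 126.4] {0.55: [509.4, 124.8], 0.6: [503.0, 124.7], 0.65: [496.6, 124.5], 0.7: [490.2, 124.4], 0.75: [483.9, 124.2], 0.8: [477.6, 124.1]}
 X 0.2 pin [432.6 132.2] {0.55: [508.6, 129.7], 0.6: [502.2, 129.4], 0.65: [495.8, 129.2], 0.7: [489.5, 129.0], 0.75: [483.2, 128.8], 0.8: [476.9, 128.7]}
scene 20 uv 434.2 308.0 431 437 307 309
 X,y,z pct [[0.188, 0.0541, -0.0502], [0.1923, 0.0614, -0.0427], [0.195, 0.0704, -0.0372]] angle pct [0.548 0.568 0.597 0.612 0.684]
 X 0.19 pin [414.  297.6] {0.55: [435.7, 307.1], 0.6: [434.6, 307.5], 0.65: [433.5, 307.9], 0.7: [432.3, 308.3], 0.75: [431.0, 308.6], 0.8: [429.7, 308.9]}
 X 0.197 pin [414.1 300.1] {0.55: [435.8, 309.6], 0.6: [434.7, 310.0], 0.65: [433.6, 310.4], 0.7: [432.3, 310.7], 0.75: [431.1, 311.0], 0.8: [429.8, 311.3]}
 X 0.2 pin [414.1 301.1] {0.55: [435.9, 310.6], 0.6: [434.8, 311.0], 0.65: [433.6, 311.4], 0.7: [432.4, 311.8], 0.75: [431.1, 312.1], 0.8: [429.9, 312.4]}
```

View pics/c4.png

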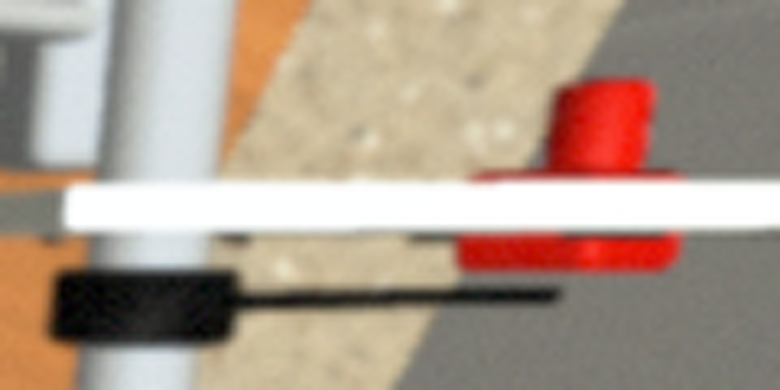

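The wrist view puts the clip's middle at column 497.5 (0.656 rad) and the pointer tip at column 495.8 (0.66 rad). The handle lift gives 0.666 rad. They agree to within about 0.01 rad, and the lip is about 3 mm from the plate's middle, so I'm handing in.

```bash
python3 -c "
from rig import ctrl
print(ctrl.sign_off())"
```

```text
the job is handed in; nothing more can be done
None
```

I handed the job in with the gripper still holding the handle. The carriage's hinged edge is about 3 mm from the plate's middle and the pointer is on the red clip at about 0.66 rad, both by my own camera measurements; no verdict came back.

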